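Finish sorting the returns: core to the bin, boxed stock back in the rack

ROBOT

A 7-joint arm with a two-finger parallel gripper is mounted at the origin on a cart in front of the work surface, level with it; the furniture and walls round the work are solid. World frame = base frame: x ahead of the robot, y to its left, z up, the work surface at z = 0. Lengths are in mm, angles in degrees, forces in N, time in s.
With the tool pointing down it reaches from about 350 to 900 mm from the base axis. Payload 8.1 kg.
Tool frame: the origin (TCP) lies on the mounting face of the last link; the fingertips stand 173 mm ahead of it and the grasp point (between the pads) lies 155 mm ahead of it; z points along the fingers, y is the line along which they close (so a half turn about z gives the same grasp; the last joint's range is limited). The gripper opens to 85 mm and grips with 20 to 120 N. Pads are 22 mm wide; open, the fingers measure 114 mm over their backs; the gripper's body (76 mm by 85 mm) begins 54 mm behind the grasp point. The pads swing forward as they close: fully open they stand 13 mm farther back than shut.
Start: joints at [-80.306, 24.895, 1.432, 90.138, -0.665, 64.973, -4.303], TCP at [167.815, 602.056, 404.723] pointing down, gripper open.
Joint ranges: [-149.89, 149.89], [-25.12, 119.58], [-72.63, 75.52], [4.76, 147.25], [-75.54, 255.54], [6.69, 114.76], [-157.13, 157.13]. Speed limits (degrees/s): [127.2, 127.2, 172.46, 172.46, 180, 180, 180].

INTERFACE

Orientations are given as a 3x3 rotation matrix whose columns are the frame's x, y, z axes.
In Python, from station import manip gives the robot as it stands.
- The arm moves only by the tool apply_moves, never from a script. Its argument "deltas" is a list of rows, each a list of 7 numbers: the turn, a rotation vector about the tool's x, y, z in degrees, then the shift along the tool's x, y, z in m, then the opening, from 0 (shut) to 1 (fully open). A call has exactly 10 rows; each row is the pose to reach, as a shift and turn from the pose commanded when the call began, along the tool's axes at that moment; what a row does not reach only later rows make up. A row lasts 1/10 s, in which the tool goes at most 50 mm and 8.59 degrees, less where a joint would pass 70% of its speed; a pose out of reach is approached as far as the arm can. A call with a gripper value outside its range is refused whole. The fingers move at their own pace and stop on an object; "squeeze" is the grip in N (left out, the last holds). Time passes only in rows, so rows that repeat a pose let the fingers close, or fill a call up. It gives the time, the measured TCP pose, the force, the opening and the grip force at its end, in the units of the state.
- manip.observe(): the state, without advancing time (a new reading comes with each control period).
- manip.camera(name): name is "scene" or "top" or "wrist"; returns a dict with "img" (420x560x3 uint8, red, green, blue), "z_map" (420x560 float32, mm along the optical axis (not along the pixel's ray), 0 where there is no reading), "intrinsics" (3x3 intrinsics, pixels), "R" (3x3) and "t" (3): a world point X has camera coordinates R X + t. Camera axes: x right, y down, z forward; pixel columns grow to the right and rows downward; lengths in mm; the calibration is good to about 2 mm. A picture is of the moment at which its call begins.
- manip.finish_job(): hands the job in; it is judged then, once.
Trained networks look in a picture, given as the dict that the camera call returned (one of the last four; its "shot" number tells which), for a name from the list of things; names that differ only in an ending like _2 or _b are one class to them, and where a whole thing is asked for, a point or a joint stands for the part that bears it (a point fixed in the world has none). Each returns a list of dicts, best first, with "p" (0 to 1); they miss things now and then, are a little off and sometimes report something else, mostly with a low value. They report only what shows in the picture. A call takes as long as a camera call. They do not tell look-alikes from the thing itself.
- manip.boxes_of(name, picture): "bbox" ([left, top, right, bottom] in pixels, round what is visible of it).
- manip.silhouettes(name, picture): "pixels" (420x560 bool, what is visible of it) and "bbox" ([left, top, right, bottom] in pixels, round what is visible of it).
The state is a dict: "clock": time; "q": joint angles; "qd": joint speeds; "joint_torque": joint torques, N m; "eef_pos": TCP position; "tcp_rot": TCP orientation; "wrist_force": force on the tool from outside, world axes, zero at the start; "torque": the same for the moment, N m; "opening": finger opening in mm; "gripper_force": force on a finger pad.
Only numpy, scipy, OpenCV 4.12 (cv2) and the standard library are available. Lean on these libraries where they do the work, as an engineer would, in place of code of your own. Each camera call takes 0.05 s, during which the arm holds its last target. There are 200 camera calls.

TASK

Finish sorting the returned parts on the counter: the bare used carburettor is a core and goes into the red bin with the old spark plug, lowered in and not dropped from a height. The slim black carton is unsold stock: file it in the grey rack next to the two red boxes, standing on end with its narrow side to the front like a book on a shelf, then slide the rack's bookend up gently until it closes the row of boxes without squeezing them. Leave the spray can and the tape measure where they are.

Things in the scene. Friction and masses are not known exactly. Their poses are not given: they have to be found in the camera images.
- carton: slim black carton, a closed box 112 x 51 x 36 mm, lying flat on the counter; origin at the centre of its underside as it lies, x along the 112 mm length, y along the 51 mm width, z along the 36 mm thickness (up while it lies)
- carburettor: bare metal carburettor, 69 x 78 x 74 mm, standing on its bowl; origin at the centre of its underside, z up. Body 50 mm wide across y (x = -25 to +20 mm, up to 65 mm high); flange 56 mm wide across y, 74 mm high, at x = 28 to 34 mm. Grip it across y at about x = -5 mm, 40 to 65 mm above the origin
- core_bin: red open-topped hopper bin, fixed, 144 x 110 x 72 mm; origin at the centre of its underside, z up. Inside it is 100 mm wide (y = -50 to +50 mm) and 123 mm long (x = -57 to +66 mm), floor 2 mm above the origin; side and rear (+x) walls 70 mm high, front (-x) wall 32 mm high. A used spark plug (80 x 24 x 21 mm) lies in it along y, close to the front wall
- rack: grey sheet-steel rack, fixed, for one row of boxes on end along its y axis; origin under the middle of its channel at counter level, z up, open front at -x. Channel x = -31 to +31 mm, floor 4 mm up, front lip 24 mm high, back panel (+x) 122 mm high, fixed end 110 mm high with inner face at y = +100 mm, -y end open. The two stock boxes fill y = +18 to +100 mm
- bookend (a joint): slide of the dark steel bookend, in m: 0 = open (starts at 0 to 0.02), growing along the rack's +y towards the boxes. Upright plate 56 mm wide, 130 mm high, 4 mm thick (rolled top edge 6 mm), inner face at rack y = -0.100 + joint value; a foot 8 mm high reaches 28 mm out on its -y side. It stays where it is left and resists with about 2 N
- bookend_push (a point): point on the middle of the bookend's outer (-y) face, 110 mm above the counter; pushing here along the rack's +y closes the bookend
- stock_a: red stock box, 102 x 56 x 41 mm, standing on end in the rack against the fixed end, its 41 mm thickness along the rack's y; origin at the centre of its broad face on the fixed-end side, its x axis upright
- stock_b: second red stock box, same size and posture, beside the first on the side of the bookend
- spray_can: tall spray can, 67 mm diameter, 205 mm high, standing behind the bin; origin at the centre of its underside; a bystander
- tape_measure: yellow tape measure, 35 x 82 x 62 mm, standing near the front edge of the counter; origin at the centre of its underside; a bystander
- parts_drawers: grey steel drawer cabinet of the room, fixed, an obstacle: 420 mm wide and 240 mm high, its drawer pulls end at world x = 0.617 (y = -0.18 to +0.24), cartons and packing paper on top; origin at the centre of its underside
Not all that is in view belongs to the job. What is shaped like the stock_b but blue or green is not meant.

How it is judged (in metres and radians):
At the end, for the whole second after the job is handed in: The carburettor rests in the red bin below its rim; the carton stands on end in the rack (within 0.1 rad; thickness along the row within 0.2 rad) between bookend and the two red boxes, still on end; bookend joint above 0.078 m (closed row stops it near 0.085) (x of carburettor in the frame of core_bin between -0.065 and 0.066 m and y of carburettor in the frame of core_bin between -0.05 and 0.05 m and height (world z) of carburettor below 0.07 m and linear speed of each of carburettor, carton below 0.02 m/s and x of carton in the frame of rack between -0.012 and 0.012 m and y of carton in the frame of rack between -0.03 and 0.03 m and z of carton in the frame of rack between 0.05 and 0.07 m and angle between the x axis of each of carton, stock_a, stock_b and the z axis of rack, either way round below 0.1 rad and angle between the z axis of carton and the y axis of rack, either way round below 0.2 rad and y of stock_a in the frame of rack above 0.085 m and y of stock_b in the frame of rack above 0.043 m and value of joint bookend above 0.078 m and velocity of joint bookend below 0.005 m/s); the robot touches nothing.
It fails at once if the carburettor dropped into the bin from a height (falling faster than 0.9 m/s inside the bin) (horizontal distance between carburettor and core_bin below 0.09 m and height (world z) of carburettor below 0.05 m and linear speed of carburettor above 0.9 m/s).
It fails at once if the carton squeezed against the red box in the rack with more than 40 N (contact force between carton and stock_b above 40 N).
It fails at once if the spray can or the tape measure moved by more than 3 cm (distance of any of spray_can, tape_measure from where it was at the start of the episode above 0.03 m).
It also fails if it takes over 69 s, if anything falls off the work surface, if the arm or the gripper's body presses on something with over 40 N, if the wrist force passes 120 N, or if a joint passes its speed limit or range.

## Working session

There is one attempt and no reset: what is moved stays moved. The work goes in short steps, Python scripts to look and compute and a tool call to move; the robot and the scene stay as the last step left them, time stands still between calls to the robot, and variables do not carry over. Pictures are saved under pics/ and viewed, at most 10 in all, crops included, and the job is handed in when it is done.

Besides the shell and the picture viewer there is one more tool, called after "Emit:" in YAML: its name, and indented under it one key for each argument. apply_moves: Moves the arm, as the interface text tells. Its arguments: {"type":"object","properties":{"deltas":{"type":"array","items":{"type":"array","items":{"type":"number"}}},"squeeze":{"type":"number"}},"required":["deltas"]}

```bash
mkdir -p pics; ls
cat > h.py <<'E'
import numpy as np, cv2
from station import manip
def pts(p, mask=None):
    z=p["z_map"]; K=p["intrinsics"]
    v,u=np.nonzero((z>0) if mask is None else (mask&(z>0)))
    d=z[v,u]; X=np.c_[(u-K[0,2])/K[0,0]*d,(v-K[1,2])/K[1,1]*d,d]
    return (X-p["t"])@p["R"], v, u
def save(p,n): cv2.imwrite(f"pics/{n}.png",p["img"][:,:,::-1])
E
python3 - <<'E'
from h import *
s=manip.observe(); print(s["clock"],s["eef_pos"],s["tcp_rot"],s["opening"])
ims=[]
for c in ["scene","top"]:
    p=manip.camera(c); ims.append(p["img"]); print(c,"campos",-p["R"].T@p["t"], p["intrinsics"][0,0])
    np.savez(f"{c}0.npz",**{k:p[k] for k in("img","z_map","intrinsics","R","t")})
    for n in ["carton","carburettor","core_bin","rack","bookend","stock_a","spray_can","tape_measure"]:
        for r in manip.silhouettes(n,p)[:3]:
            X,v,u=pts(p,r["pixels"])
            if len(X)<10: continue
            print(n,round(r["p"],2),r["bbox"],"lo",np.percentile(X,3,axis=0).round(),"hi",np.percentile(X,97,axis=0).round(),"med",np.median(X,axis=0).round())
            np.save(f"{c}_{n}_{round(r['p'],2)}.npy",X)
cv2.imwrite("pics/a.png",cv2.resize(ims[0],(800,600))[:,:,::-1])
cv2.imwrite("pics/b.png",cv2.resize(ims[1],(800,600))[:,:,::-1])
E
```

```text
pics
0.0 [167.7484862  601.8200039  403.92562792] [[-9.63262884e-01  2.68560099e-01 -2.99267719e-04]
 [ 2.68560236e-01  9.63261662e-01 -1.53959198e-03]
 [-1.25199853e-04 -1.56340322e-03 -9.99998770e-01]] 85.68473359302799
scene campos [-759.76253296 -755.77941431  868.62165393] 477.7626662736942
carton 0.73 [230.1, 230.4, 262.0, 250.7] lo [423.   3.  -1.] hi [479. 112.  35.] med [442.  49.  28.]
carburettor 0.88 [269.0, 236.9, 292.3, 263.2] lo [ 395. -134.   -2.] hi [467. -30.  70.] med [ 410. -103.   51.]
core_bin 0.68 [340.3, 241.1, 384.6, 287.5] lo [ 403. -419.   -3.] hi [ 546. -311.   68.] med [ 507. -357.   20.]
core_bin 0.47 [191.7, 203.3, 212.2, 237.0] lo [407. 223.   6.] hi [460. 245. 125.] med [438. 239.  80.]
rack 0.69 [177.4, 198.5, 214.3, 238.7] lo [407. 209.   1.] hi [628. 345. 125.] med [457. 239.  80.]
bookend 0.54 [195.1, 202.9, 210.7, 239.5] lo [ 52. -73.   5.] hi [466. 247. 311.] med [438. 239.  78.]
spray_can 0.87 [343.9, 192.2, 367.6, 248.5] lo [ 583. -314.   24.] hi [ 626. -256.  187.] med [ 594. -289.  114.]
spray_can 0.29 [179.0, 197.9, 213.8, 239.1] lo [410. 2
[... 610 characters left out ...]
 [388. 216.  -2.] hi [471. 363. 126.] med [445. 290.  21.]
bookend 0.55 [195.4, 212.3, 210.6, 240.5] lo [409. 213.   2.] hi [464. 245. 134.] med [438. 236.  35.]
stock_a 0.87 [154.9, 214.5, 174.4, 237.7] lo [386. 353.  13.] hi [443. 393. 113.] med [408. 365.  97.]
stock_a 0.7 [144.5, 214.3, 162.7, 236.9] lo [380. 395.  24.] hi [435. 433. 115.] med [394. 414. 103.]
stock_a 0.67 [134.6, 182.0, 154.7, 205.7] lo [498. 470.  13.] hi [548. 517. 110.] med [521. 487.  86.]
spray_can 0.96 [336.7, 191.2, 359.6, 224.4] lo [ 588. -314.    2.] hi [ 649. -253.  197.] med [ 601. -282.  147.]
tape_measure 0.74 [383.6, 271.3, 400.9, 288.9] lo [ 389. -525.   11.] hi [ 437. -465.   67.] med [ 410. -490.   54.]
```

View pics/b.png

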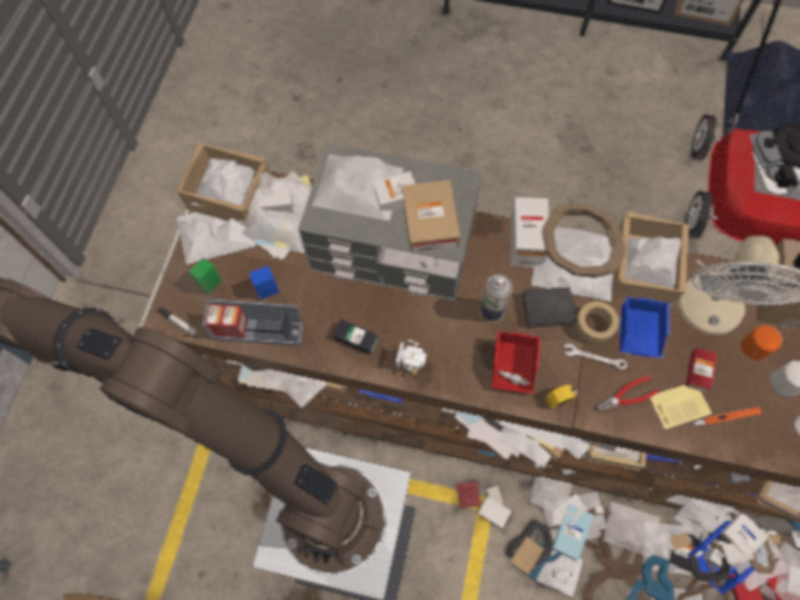

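Run:
```python
import cv2
for n,c in (("a",(160,180,430,310)),("b",(120,170,410,300))):
    im=cv2.imread(f"pics/{n}.png"); im=cv2.resize(im,(560,420)) 
    import numpy as np
    d=np.load({"a":"scene0.npz","b":"top0.npz"}[n])["img"][:,:,::-1]
    x0,y0,x1,y1=c
    f=cv2.resize(d[y0:y1,x0:x1],None,fx=2.7,fy=2.2 if 0 else 2.7,interpolation=cv2.INTER_CUBIC)
    cv2.imwrite(f"pics/{n}c.png",f); print(f.shape)
```

```text
(351, 729, 3)
(351, 783, 3)
```

The top view shows the rack at (252,322) with the red boxes at its left end. The carton is at (355,337), the carburettor at (410,357), the bin at (515,362) and the tape measure at (562,395). The can is at (497,297), and the blue and green boxes are decoys at (262,282) and (205,275).

View pics/bc.png

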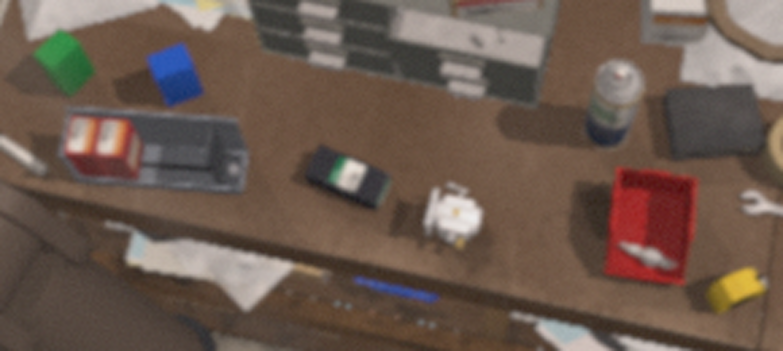

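```bash
cat >> h.py <<'E'
def rect(X): 
    (c,wh,a)=cv2.minAreaRect(X[:,:2].astype(np.float32)); return np.round(c,1),np.round(wh,1),round(a,1)
def go(target,R,cmd=None,n=None,R0=None):
    "delta in tool axes from commanded pose (default measured)"
    from scipy.spatial.transform import Rotation as Ro
    s=manip.observe(); p0=s["eef_pos"] if cmd is None else np.array(cmd); R0=s["tcp_rot"] if R0 is None else R0
    d=R0.T@(np.array(target)-p0)/1000; r=Ro.from_matrix(R0.T@R).as_rotvec(degrees=True)
    print("turn",r.round(2),"shift",d.round(4),"rows>=",round(max(np.linalg.norm(d)/.05,np.linalg.norm(r)/8.59),1))
def down(yaw):
    "tool pointing down, tool y (closing axis) at yaw deg from world x"
    a=np.radians(yaw); y=np.array([np.cos(a),np.sin(a),0]); z=np.array([0,0,-1.]); return np.c_[np.cross(y,z),y,z]
E
python3 - <<'E'
from h import *
import glob
for f in sorted(glob.glob("*_*.npy")):
    X=np.load(f); 
    for lo,hi in ((25,50),(50,80),(80,140)):
        Y=X[(X[:,2]>lo)&(X[:,2]<hi)]
        if len(Y)>40: print(f,lo,len(Y),*rect(Y),np.median(Y[:,2]).round(1))
p=manip.camera("wrist"); save(p,"w0"); s=manip.observe()
print("cam in tool",s["tcp_rot"].T@(-p["R"].T@p["t"]-s["eef_pos"])); print((p["R"]@s["tcp_rot"]).round(2),p["intrinsics"].round())
go([430,270,400],down(90))
E
```

```text
scene_bookend_0.54.npy 50 60 [448.9 250. ] [74.4 34.3] 47.7 66.2
scene_bookend_0.54.npy 80 116 [437.8 242.5] [68.7 35.9] 40.8 102.9
scene_carburettor_0.88.npy 25 138 [ 406.8 -106.4] [44.3 75.3] 19.8 38.5
scene_carburettor_0.88.npy 50 254 [ 427.5 -100.1] [77.  71.4] 1.9 62.0
scene_carton_0.73.npy 25 267 [453.9  59.3] [118.4  58.4] 81.3 31.7
scene_core_bin_0.47.npy 50 47 [439. 240.] [53.6  8.3] 7.6 67.4
scene_core_bin_0.47.npy 80 101 [432.5 240. ] [62.2  9.5] 10.4 104.9
scene_core_bin_0.68.npy 25 391 [ 503.3 -362.2] [212.2 107.9] 4.9 34.4
scene_core_bin_0.68.npy 50 272 [ 489.6 -363.6] [118.5 111.1] 3.8 62.0
scene_rack_0.69.npy 25 77 [437.7 224.9] [79.8 36.2] 7.5 36.8
scene_rack_0.69.npy 50 137 [476.  274.3] [144.5  68.6] 51.0 67.4
scene_rack_0.69.npy 80 346 [474.7 279.9] [147.5  96. ] 66.7 104.0
scene_spray_can_0.29.npy 25 77 [437.7 224.9] [79.8 36.2] 7.5 36.8
scene_spray_can_0.29.npy 50 133 [461.5 255. ] [90.6 61. ] 57.2 66.9
scene_spray_can_0.29.npy 80 330 [454.3 281.1] [125.5  72.7] 74.1 104.4
scene_spray_can_0.87.npy 25 94 [ 600.1 -289.8] [32.5 64.7] 22.5 40.1
scene_spray_can_0.87.
[... 1113 characters left out ...]
2
top_stock_a_0.67.npy 80 167 [526.3 495.7] [41.9 55.4] 67.7 101.1
top_stock_a_0.7.npy 80 174 [409.9 415.1] [60.2 40.9] 8.3 105.2
top_stock_a_0.87.npy 25 46 [410.3 362.4] [35.6 70.7] 64.5 38.0
top_stock_a_0.87.npy 50 60 [406.3 361.3] [33.5 65.5] 60.8 65.8
top_stock_a_0.87.npy 80 196 [417.2 374.8] [61.  42.4] 9.5 104.3
top_tape_measure_0.74.npy 25 55 [ 416.  -497.3] [31.9 70.2] 33.8 40.3
top_tape_measure_0.74.npy 50 137 [ 416.2 -494.8] [33.7 59.6] 35.1 58.5
cam in tool [73.19669067  0.84925198 31.42127836]
[[-0.    1.    0.  ]
 [-0.96  0.   -0.29]
 [-0.29 -0.    0.96]] [[307.   0. 277.]
 [  0. 307. 207.]
 [  0.   0.   1.]]
turn [  0.     0.   -15.57] shift [-0.3417 -0.2495  0.0047] rows>= 8.5
```

The crop shows the carton, the carburettor with its flange towards the left, the bin with the plug near the front wall, and the rack with its bookend at the right end. I'll move over the rack and measure again with the wrist camera.

Emit:
apply_moves:
  deltas:
    - [0,0,-1.7,-0.038,-0.028,0,1]
    - [0,0,-3.4,-0.076,-0.056,0,1]
    - [0,0,-5.1,-0.114,-0.083,0.001,1]
    - [0,0,-6.8,-0.152,-0.111,0.002,1]
    - [0,0,-8.5,-0.19,-0.139,0.002,1]
    - [0,0,-10.2,-0.228,-0.166,0.003,1]
    - [0,0,-11.9,-0.266,-0.194,0.003,1]
    - [0,0,-13.6,-0.304,-0.222,0.004,1]
    - [0,0,-15.6,-0.342,-0.25,0.005,1]
    - [0,0,-15.6,-0.342,-0.25,0.005,1]

```text
clock: 1.95
eef_pos: [434.0, 263.3, 400.0]
tcp_rot: [[-1.0, 0.009, 0.002], [0.009, 1.0, -0.002], [-0.002, -0.002, -1.0]]
wrist_force: [-0.2, -0.4, 0.1]
opening: 85.7
gripper_force: 0.0
```

```bash
cat >> h.py <<'E'
def look(names,tag,bands=((25,40),(40,60),(60,80),(80,98),(98,112),(112,140))):
    p=manip.camera("wrist"); np.savez(tag+".npz",**{k:p[k] for k in("img","z_map","intrinsics","R","t")})
    save(p,tag)
    for n in names:
        for r in manip.silhouettes(n,p)[:3]:
            X,v,u=pts(p,r["pixels"]); np.save(f"{tag}_{n}_{round(r['p'],2)}.npy",X)
            print(n,round(r["p"],2),np.round(r["bbox"]))
            for lo,hi in bands:
                Y=X[(X[:,2]>lo)&(X[:,2]<hi)]
                if len(Y)>60: print("   ",lo,hi,len(Y),*rect(Y),"z",np.median(Y[:,2]).round(1))
    return p
E
python3 - <<'E'
from h import *
s=manip.observe(); print(s["clock"],s["eef_pos"],s["tcp_rot"].round(3),s["q"])
look(["rack","stock_a","bookend","carton"],"w1")
go([430,-20,400],down(90))
E
```

```text
1.95 [433.98708218 263.27910048 399.96731456] [[-1.     0.009  0.002]
 [ 0.009  1.    -0.002]
 [-0.002 -0.002 -1.   ]] [-43.72358918  14.11768794   7.86221468 107.145316    -2.02695423
  58.85316743  54.46296088]
rack 0.96 [223. 123. 497. 249.]
    25 40 575 [422.6 325.1] [ 65.2 231.5] 8.6 z 32.9
    40 60 915 [424.4 326.1] [ 63.  236.8] 10.2 z 50.5
    60 80 1106 [424.5 326.3] [ 63.1 236.3] 10.2 z 70.7
    80 98 1253 [422.7 325.4] [ 65.9 234.2] 8.5 z 89.9
    98 112 2311 [424.1 326.7] [ 66.7 236. ] 9.8 z 106.3
    112 140 2607 [426.6 327.3] [ 65.2 236.7] 8.1 z 121.1
stock_a 0.94 [307. 239. 370. 327.]
    25 40 279 [528.7 333.9] [29.6 64.1] 3.8 z 32.7
    40 60 423 [528.4 332.5] [27.8 62.8] 6.1 z 50.4
    60 80 494 [528.5 329.3] [23.  59.9] 13.2 z 70.3
    80 98 521 [528.7 326.4] [14.3 56.7] 22.1 z 89.1
    98 112 1558 [544.9 336.2] [40.6 55. ] 37.2 z 100.9
stock_a 0.93 [437. 226. 550. 315.]
    25 40 425 [515.4 491.5] [31.2 65.5] 29.3 z 32.8
    40 60 653 [515.1 491.3] [31.2 65.6] 29.1 z 50.0
    60 80 777 [516.1 488.4] [27.2 62.3] 34.5 z 70.5
    80 98 857 [515.6 490. ] [31.5 64.9]
[... 253 characters left out ...]
4
    80 98 173 [412.  418.3] [60.1 44.4] 9.5 z 90.1
    98 112 3089 [410.7 418.1] [58.2 44.3] 9.1 z 104.9
bookend 0.67 [ 54. 170. 161. 234.]
    25 40 4334 [460.4  61.1] [112.   51.3] 79.1 z 34.3
bookend 0.65 [233. 157. 266. 243.]
    25 40 65 [434.2 243. ] [53.  3.] 11.8 z 33.1
    40 60 101 [435.5 243.2] [55.3  2.9] 11.4 z 50.4
    60 80 116 [434.7 243.2] [53.9  3.6] 12.5 z 71.0
    80 98 129 [434.8 243.3] [54.   3.6] 12.2 z 89.2
    98 112 123 [435.  243.3] [54.3  3.3] 12.0 z 105.4
    112 140 564 [435.8 241.5] [59.4  6.5] 8.6 z 128.8
carton 0.9 [ 54. 170. 162. 233.]
    25 40 4331 [460.4  61.1] [112.   51.3] 79.1 z 34.3
turn [ 0.03 -0.02  0.15] shift [ 0.     -0.2907 -0.0004] rows>= 5.8
```

Emit:
apply_moves:
  deltas:
    - [0,0,0,0,-0.045,0,1]
    - [0,0,0,0,-0.09,0,1]
    - [0,0,0,0,-0.135,0,1]
    - [0,0,0,0,-0.18,0,1]
    - [0,0,0,0,-0.225,0,1]
    - [0,0,0,0,-0.27,0,1]
    - [0,0,0,0,-0.29,0,1]
    - [0,0,0,0,-0.29,0,1]
    - [0,0,0,0,-0.29,0,1]
    - [0,0,0,0,-0.29,0,1]

```text
clock: 3.2
eef_pos: [430.3, -18.7, 399.7]
tcp_rot: [[-1.0, -0.004, -0.0], [-0.004, 1.0, 0.0], [0.0, 0.0, -1.0]]
wrist_force: [0.1, 0.4, 0.3]
opening: 85.4
gripper_force: 0.0
```

Run:
```python
from h import *
s=manip.observe(); print(s["clock"],s["eef_pos"],s["tcp_rot"].round(3),s["q"].round(2) if hasattr(s["q"],"round") else s["q"])
look(["carton","carburettor","core_bin"],"w2",((5,25),(25,40),(40,60),(60,68),(65,80)))
X=np.load([f for f in __import__("glob").glob("w2_carburettor*")][0])
for lo,hi in ((40,64),(66,72),(70,80)):
    Y=X[(X[:,2]>lo)&(X[:,2]<hi)]; print(lo,len(Y),np.percentile(Y,[2,98],axis=0).round() if len(Y) else "")
```

```text
3.2 [430.34649102 -18.72635471 399.66235845] [[-1.    -0.004 -0.   ]
 [-0.004  1.     0.   ]
 [ 0.     0.    -1.   ]] [-21.34   6.5   18.65 117.13  -2.51  56.73  88.77]
carton 0.87 [294. 173. 398. 236.]
    5 25 381 [437.5  56. ] [ 41.6 116.4] 11.8 z 16.2
    25 40 4144 [460.3  60.8] [112.3  50.4] 78.7 z 33.9
carburettor 0.83 [162. 144. 238. 226.]
    25 40 141 [410.9 -81.5] [81.  35.6] 44.3 z 33.4
    40 60 675 [ 427.5 -100.1] [69.2 78. ] 89.4 z 55.3
    60 68 2205 [ 429.  -100.2] [69.3 74.4] 89.4 z 64.7
    65 80 1726 [435.9 -97.3] [63.1 72.2] 7.8 z 67.7
core_bin 0.86 [  1. 157.  59. 289.]
    5 25 1548 [ 473.1 -347.1] [138.1  74.1] 3.2 z 15.7
    25 40 1328 [ 477.9 -316.4] [ 51.4 148.6] 74.4 z 32.4
    40 60 1504 [ 483.8 -312.9] [ 41.3 131.3] 75.1 z 48.9
    60 68 333 [ 505.2 -310.2] [24.1 79.1] 75.9 z 62.7
    65 80 409 [ 511.4 -308.3] [22. 66.] 76.1 z 70.7
40 1374 [[ 391. -130.   41.]
 [ 464.  -66.   64.]]
66 1149 [[ 413. -131.   66.]
 [ 463.  -66.   71.]]
70 326 [[402. -72.  70.]
 [452. -66.  75.]]
```

View pics/w2.png

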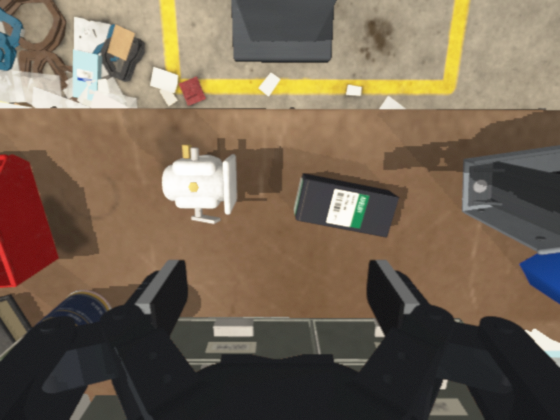

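The wrist view shows the carburettor at about (200,183) with its flange on the +y side at (230,185). The carton is at (346,204) and the bin edge is at the far left. Next I'll fit the carburettor flange and the carton.

Run:
```python
from h import *
import glob
X=np.load(glob.glob("w2_carburettor*")[0]); d=np.load("top0.npz")
F=X[(X[:,2]>69)&(X[:,2]<78)&(X[:,1]>-80)]; print("flange",len(F),*rect(F),np.median(F[:,2]))
c=F[:,:2].mean(0); w,V=np.linalg.eigh(np.cov(F[:,:2].T)); a=V[:,1]*np.sign(V[0,1]); print(c,np.degrees(np.arctan2(a[1],a[0])),w**.5)
for yaw in (80,83,86):
    e=np.array([np.cos(np.radians(yaw)),np.sin(np.radians(yaw))]); n=np.array([-e[1],e[0]])
    B=X[(X[:,2]>55)&(X[:,2]<68)]; q=B[:,:2]@np.c_[e,n]
    f=F[:,:2]@np.c_[e,n]; print(yaw,"flange x",np.percentile(f[:,0],[2,50,98]).round(1),"y",np.percentile(f[:,1],[1,99]).round(1))
    for k in range(-40,40,8):
        s=q[(q[:,0]-np.median(f[:,0])+31>k)&(q[:,0]-np.median(f[:,0])+31<k+8)]
        if len(s)>20 and yaw==83: print("  x",k,"y",(np.percentile(s[:,1],[1,50,99])-f[:,1].mean()).round(1),len(s))
T=[np.load(f) for f in glob.glob("top_carburettor*")][0]; print("top z max",np.percentile(T[:,2],[90,98]))
go([422.7,-104.6,320],down(-7))
```

```text
flange 338 [426.7 -72.4] [13.8 53.1] 89.7 73.25670873023324
[426.182522   -68.39671658] -0.4533832458005574 [ 2.13093909 15.12659743]
80 flange x [ 0.3  6.7 12.7] y [-457.5 -406.5]
83 flange x [-21.6 -15.8 -11. ] y [-457.4 -406.1]
  x -40 y [-17.6  -2.    8.6] 62
  x -32 y [-25.1  -0.9  14.9] 206
  x -24 y [-28.2   0.7  18. ] 292
  x -16 y [-28.3   1.3  30.3] 340
  x -8 y [-43.2   4.7  30.9] 412
  x 0 y [-42.6  -8.3  20.4] 397
  x 8 y [-41.8  -3.   21. ] 373
  x 16 y [-40.6  -7.1  16.7] 293
  x 24 y [-39.1  -1.1  25.7] 104
  x 32 y [-25.6  -4.6  12.9] 71
86 flange x [-43.2 -38.3 -34.7] y [-456.  -404.6]
top z max [73.86640968 78.35731665]
turn [-0.000e+00 -1.000e-02  9.714e+01] shift [ 0.0078 -0.085   0.0796] rows>= 11.3
```

Emit:
apply_moves:
  deltas:
    - [0,0,8.5,0.001,-0.008,0.005,1]
    - [0,0,17,0.002,-0.017,0.01,1]
    - [0,0,25.5,0.002,-0.026,0.015,1]
    - [0,0,34,0.003,-0.034,0.02,1]
    - [0,0,42.5,0.003,-0.043,0.025,1]
    - [0,0,51,0.004,-0.052,0.03,1]
    - [0,0,59.5,0.005,-0.06,0.035,1]
    - [0,0,68,0.006,-0.069,0.04,1]
    - [0,0,76.5,0.006,-0.077,0.045,1]
    - [0,0,85,0.006,-0.085,0.05,1]

```text
clock: 4.4
eef_pos: [424.4, -105.5, 349.5]
tcp_rot: [[-0.082, 0.997, 0.0], [0.997, 0.082, 0.0], [0.0, 0.0, -1.0]]
wrist_force: [0.2, 0.9, -0.5]
opening: 85.5
gripper_force: 0.0
```

Run:
```python
from h import *
s=manip.observe(); print(s["clock"],s["eef_pos"],np.degrees(np.arctan2(s["tcp_rot"][1,1],s["tcp_rot"][0,1])),s["q"][6])
p=manip.camera("wrist"); save(p,"w3"); X,v,u=pts(p)
m=(abs(X[:,0]-427)<60)&(abs(X[:,1]+100)<60)&(X[:,2]>35)&(X[:,2]<80); X=X[m]; np.save("carb3.npy",X)
F=X[(X[:,2]>69.5)&(X[:,1]>-80)]; print(len(F),*rect(F)); 
for a in (84,86,88,90,92,94):
    e=np.array([np.cos(np.radians(a)),np.sin(np.radians(a))]); n=np.array([-e[1],e[0]])
    f=F[:,:2]@np.c_[e,n]; o=f[:,0].mean(); print(a,f[:,0].std().round(2),np.percentile(f[:,0],[2,98]).round(1))
e=np.array([0,1.]);n=np.array([-1,0.])
for zz in ((40,50),(50,58),(58,66)):
    B=X[(X[:,2]>zz[0])&(X[:,2]<zz[1])]
    for k in range(-140,-60,8):
        s=B[(B[:,1]>k)&(B[:,1]<k+8)]
        if len(s)>20: print(zz,k,np.percentile(s[:,0],[1,50,99]).round(),len(s))
```

```text
4.4 [ 424.40015555 -105.48088435  349.52846431] 4.719325125773708 21.757378191379527
511 [427.4 -68.3] [ 6.2 54.3] 89.5
84 2.24 [-27.3 -18.7]
86 1.94 [-41.7 -34.5]
88 1.75 [-56.3 -50.1]
90 1.72 [-71.1 -65.3]
92 1.84 [-86.4 -79.7]
94 2.1 [-101.7  -93.8]
(40, 50) -124 [388. 396. 401.] 23
(40, 50) -116 [388. 394. 401.] 96
(40, 50) -68 [402. 428. 453.] 82
(50, 58) -108 [391. 453. 463.] 89
(50, 58) -100 [390. 402. 462.] 71
(50, 58) -84 [404. 410. 451.] 36
(50, 58) -68 [402. 427. 453.] 72
(58, 66) -140 [414. 428. 441.] 37
(58, 66) -132 [411. 418. 443.] 120
(58, 66) -124 [403. 418. 451.] 251
(58, 66) -116 [403. 420. 451.] 297
(58, 66) -108 [392. 436. 465.] 408
(58, 66) -100 [397. 438. 466.] 384
(58, 66) -92 [403. 437. 465.] 354
(58, 66) -84 [404. 437. 466.] 290
(58, 66) -76 [411. 420. 443.] 84
(58, 66) -68 [402. 426. 452.] 79
```

View pics/w3.png

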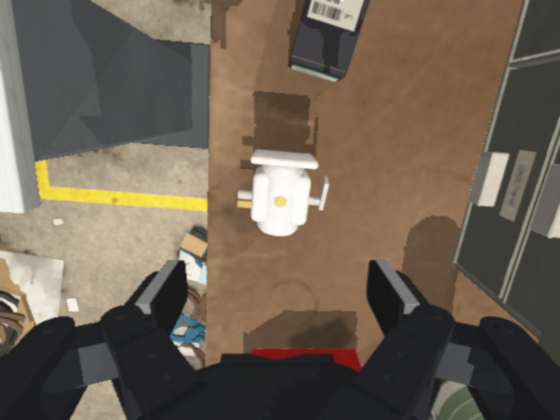

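Emit:
apply_moves:
  deltas:
    - [0,0,3,0.001,0.002,0.025,1]
    - [0,0,5.5,0.0015,0.0025,0.055,1]
    - [0,0,5.5,0.0015,0.0025,0.085,1]
    - [0,0,5.5,0.0015,0.0025,0.115,1]
    - [0,0,5.5,0.0015,0.0025,0.135,1]
    - [0,0,5.5,0.0015,0.0025,0.1425,1]
    - [0,0,5.5,0.0015,0.0025,0.1425,1]
    - [0,0,5.5,0.0015,0.0025,0.1425,0]
    - [0,0,5.5,0.0015,0.0025,0.1425,0]
    - [0,0,5.5,0.0015,0.0025,0.1425,0]
  squeeze: 40

```text
clock: 5.45
eef_pos: [426.9, -103.9, 208.2]
tcp_rot: [[0.008, 1.0, 0.002], [1.0, -0.008, 0.0], [0.0, 0.002, -1.0]]
wrist_force: [-1.0, 0.5, 6.0]
opening: 49.7
gripper_force: 40.2
```

Run:
```python
from h import *
s=manip.observe(); print(s["clock"],s["eef_pos"],s["opening"],s["gripper_force"],s["wrist_force"])
# bin from top and scene: rim
import glob
for f in glob.glob("top_core*")+glob.glob("scene_core_bin_0.68*"):
    X=np.load(f); 
    for lo,hi in ((36,66),(66,76)):
        Y=X[(X[:,2]>lo)&(X[:,2]<hi)&(X[:,0]<570)&(X[:,0]>395)]; print(f,lo,*rect(Y),len(Y))
```

```text
5.45 [ 426.92835581 -103.88186984  208.21669202] 49.69897731413888 40.20696401596069 [-0.98421648  0.46255503  6.02078385]
top_core_bin_0.61.npy 36 [ 476.7 -365.4] [148.  105.9] 4.1 153
top_core_bin_0.61.npy 66 [ 495.4 -365. ] [107.1 112.2] 2.1 82
scene_core_bin_0.68.npy 36 [ 485.3 -365.5] [127.3 107.4] 3.2 366
scene_core_bin_0.68.npy 66 [ 495.7 -363.1] [ 98.5 111.3] 5.3 83
```

Emit:
apply_moves:
  deltas:
    - [0,0,0,0,0,-0.03,0]
    - [0,0,0,0,0,-0.075,0]
    - [0,0,8,-0.01,0,-0.12,0]
    - [0,0,16,-0.05,0.01,-0.13,0]
    - [0,0,24,-0.09,0.02,-0.13,0]
    - [0,0,32,-0.13,0.035,-0.13,0]
    - [0,0,40,-0.17,0.05,-0.13,0]
    - [0,0,48,-0.21,0.06,-0.13,0]
    - [0,0,56,-0.25,0.072,-0.13,0]
    - [0,0,64,-0.26,0.072,-0.13,0]

```text
clock: 6.45
eef_pos: [496.4, -368.4, 337.8]
tcp_rot: [[0.906, 0.423, 0.001], [0.423, -0.906, -0.004], [-0.001, 0.004, -1.0]]
wrist_force: [-0.3, 0.3, -2.5]
opening: 49.3
gripper_force: 45.7
```

Run:
```python
from h import *
s=manip.observe(); print(s["clock"],s["eef_pos"],s["opening"],s["gripper_force"],s["wrist_force"],s["tcp_rot"].round(3)[:,1],s["q"].round(1) if hasattr(s["q"],'round') else s["q"])
p=manip.camera("wrist"); save(p,"w4")
for r in manip.silhouettes("core_bin",p)[:2]:
    X,v,u=pts(p,r["pixels"]); print(r["p"],np.round(r["bbox"]))
    for lo,hi in ((-2,6),(20,30),(30,50),(50,66),(66,76)):
        Y=X[(X[:,2]>lo)&(X[:,2]<hi)]
        if len(Y)>50: print(lo,hi,len(Y),*rect(Y))
    for yaw in (2,4,6):
        e=np.array([np.cos(np.radians(yaw)),np.sin(np.radians(yaw))]); n=np.array([-e[1],e[0]])
        Y=X[(X[:,2]>40)&(X[:,2]<76)][:,:2]@np.c_[e,n]; print(yaw,np.percentile(Y,[.5,99.5],axis=0).round(1), np.histogram(Y[:,1],bins=12))
```

```text
6.45 [ 496.38667137 -368.40808896  337.77113756] 49.314193703036295 45.713170766830444 [-0.27043565  0.30675232 -2.53146815] [ 0.423 -0.906  0.004] [ -0.3  34.7  49.9  98.6 -29.8  60.7  -5.5]
0.94 [190. 125. 359. 267.]
-2 6 4103 [ 493.2 -337.3] [ 89.3 187.2] 55.7
20 30 339 [ 475.3 -363.7] [140.9 103.9] 3.5
30 50 668 [ 476.1 -363.4] [144.6 103.6] 3.3
50 66 635 [ 489.7 -363.3] [117.1 104.5] 4.2
66 76 1729 [ 498.3 -362.6] [100.  110.6] 4.8
2 [[ 413.2 -432.5]
 [ 535.6 -323.6]] (array([ 490,   68,   68,   63,  107,  109,  110,  112,   77,   76,  104,
       1311]), array([-433.17218223, -423.98146018, -414.79073813, -405.60001609,
       -396.40929404, -387.21857199, -378.02784994, -368.8371279 ,
       -359.64640585, -350.4556838 , -341.26496175, -332.07423971,
       -322.88351766]))
4 [[ 401.3 -450.4]
 [ 521.7 -341.3]] (array([ 492,   69,   69,   60,  110,  110,  109,  112,   75,   76,   75,
       1338]), array([-451.22862659, -442.03355836, -432.83849013, -423.64342191,
       -414.44835368, -405.25328546, -396.05821723, -386.86314901,
       -377.66808078, -368.47301256, -359.27794433, -350.08287611,
       -340.88780788]))
6 [[ 389.  -467.8]
 [ 507.8 -357.2]] (array([ 497,   68,   72,   64,  111,  112,  111,  108,   77,   76,   75,
       1324]), array([-468.73531837, -459.40743771, -450.07955706, -440.7516764 ,
       -431.42379575, -422.09591509, -412.76803444, -403.44015378,
       -394.11227313, -384.78439247, -375.45651181, -366.12863116,
       -356.8007505 ]))
```

View pics/w4.png

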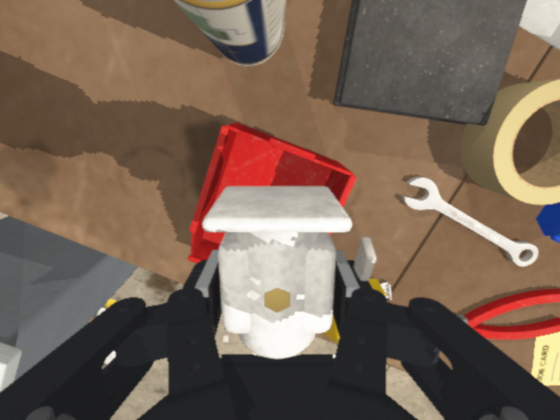

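Emit:
apply_moves:
  deltas:
    - [0,0,8,-0.002,-0.002,0,0]
    - [0,0,16,-0.004,-0.004,0.01,0]
    - [0,0,21.5,-0.0055,-0.0047,0.03,0]
    - [0,0,21.5,-0.0055,-0.0047,0.05,0]
    - [0,0,21.5,-0.0055,-0.0047,0.07,0]
    - [0,0,21.5,-0.0055,-0.0047,0.09,0]
    - [0,0,21.5,-0.0055,-0.0047,0.105,0]
    - [0,0,21.5,-0.0055,-0.0047,0.117,0]
    - [0,0,21.5,-0.0055,-0.0047,0.1225,0]
    - [0,0,21.5,-0.0055,-0.0047,0.126,0]

```text
clock: 7.55
eef_pos: [489.6, -362.5, 211.1]
tcp_rot: [[0.997, 0.071, 0.0], [0.071, -0.997, 0.0], [0.0, -0.0, -1.0]]
wrist_force: [0.1, 0.5, -3.1]
opening: 49.1
gripper_force: 45.6
```

Emit:
apply_moves:
  deltas:
    - [0,0,0,0,0,0.001,0]
    - [0,0,0,0,0,0.001,0.72]
    - [0,0,0,0,0,0.001,0.72]
    - [0,0,0,0,0,0.001,0.72]
    - [0,0,0,0,0,-0.01,0.72]
    - [0,0,0,0,0,-0.04,0.72]
    - [0,0,0,0,0,-0.08,0.72]
    - [0,0,0,0,0,-0.12,0.9]
    - [0,0,0,0,0,-0.16,1]
    - [0,0,0,0,0,-0.19,1]

```text
clock: 8.55
eef_pos: [489.0, -363.2, 404.8]
tcp_rot: [[0.998, 0.069, 0.002], [0.069, -0.998, -0.002], [0.002, 0.002, -1.0]]
wrist_force: [0.2, -0.3, 0.1]
opening: 85.6
gripper_force: 0.0
```

Run:
```python
from h import *
from scipy.spatial.transform import Rotation as Ro
s=manip.observe(); print(s["clock"],s["eef_pos"],s["opening"],s["wrist_force"],s["q"])
p=manip.camera("wrist")
for r in manip.silhouettes("carburettor",p)[:2]:
    X,v,u=pts(p,r["pixels"]); print(r["p"],r["bbox"],np.percentile(X,[2,50,98],axis=0).round())
# carton refit using w2/w1 points
import glob
for f in glob.glob("w[12]_carton*"):
    X=np.load(f); Y=X[X[:,2]>28]; print(f,*rect(Y),np.median(Y[:,2]))
# approach: above carton, closing axis across width
for yaw in (-11,169): go([455,35,330],down(yaw))
```

```text
8.55 [ 488.99281719 -363.15416565  404.75604112] 85.62468536477107 [ 0.21111151 -0.34008865  0.08448146] [ -5.81642303  32.56151886  59.15020661  95.58293086 -29.70024221
  68.96444976 -25.67461753]
0.84 [241.6, 147.2, 316.1, 219.4] [[ 463. -397.   35.]
 [ 498. -361.   68.]
 [ 529. -330.   77.]]
w1_carton_0.9.npy [460.6  61.2] [112.   51.1] 78.8 34.308832741248466
w2_carton_0.87.npy [460.3  60.8] [112.3  50.4] 78.7 33.88930236193816
turn [  0.44  -0.11 -75.02] shift [-0.007  -0.4009  0.0745] rows>= 8.7
turn [ -0.11  -0.48 104.98] shift [-0.007  -0.4009  0.0745] rows>= 12.2
```

```bash
cat >> h.py <<'E'
u=np.array([.195,.981,0]); w=np.array([.981,-.195,0]); C=np.array([460.5,61,0])
def R_yz(y,z): 
    y=y/np.linalg.norm(y); z=z/np.linalg.norm(z); return np.c_[np.cross(y,z),y,z]
def tilt(a,s=-1,uu=u,ww=w): a=np.radians(a); return R_yz(ww,np.array([0,0,-1])*np.cos(a)+s*np.sin(a)*uu)
E
python3 - <<'E'
from h import *
R=tilt(40); g=C+25*u+[0,0,27]; t=g-155*R[:,2]
print("grasp tcp",t,"R",R.round(3)); go(t-110*R[:,2],R); go(t,R,cmd=t-110*R[:,2],R0=R)
E
```

```text
grasp tcp [484.80170642 183.25627692 145.72742139] R [[ 0.149  0.981 -0.125]
 [ 0.751 -0.195 -0.631]
 [-0.643  0.    -0.766]]
turn [-25.62 -34.18 -71.7 ] shift [ 0.051  -0.6154  0.1739] rows>= 12.8
turn [0. 0. 0.] shift [0.   0.   0.11] rows>= 2.2
```

Run:
```python
from h import *
R=tilt(40,1); g=C-25*u+[0,0,27]; t=g-155*R[:,2]
print("grasp tcp",t,"pre",t-110*R[:,2],"R",R.round(3)); go(t-110*R[:,2],R)
```

```text
grasp tcp [436.19829358 -61.25627692 145.72742139] pre [ 422.4115987  -130.61395732  229.9855914 ] R [[ 0.149  0.981  0.125]
 [ 0.751 -0.195  0.631]
 [ 0.643  0.    -0.766]]
turn [ 26.46  33.97 -71.37] shift [-0.0516 -0.2384  0.1751] rows>= 9.7
```

Emit:
apply_moves:
  deltas:
    - [2.6,3.4,-7.1,-0.005,-0.024,0.0,1]
    - [5.3,6.8,-14.3,-0.01,-0.05,0.01,1]
    - [7.9,10.2,-21.4,-0.015,-0.08,0.02,1]
    - [10.6,13.6,-28.5,-0.02,-0.11,0.03,1]
    - [13.2,17,-35.7,-0.025,-0.14,0.05,1]
    - [15.9,20.4,-42.8,-0.03,-0.17,0.075,1]
    - [18.5,23.8,-50,-0.036,-0.19,0.1,1]
    - [21.2,27.2,-57.1,-0.041,-0.21,0.125,1]
    - [23.8,30.6,-64.2,-0.046,-0.225,0.15,1]
    - [26.46,33.97,-71.37,-0.0516,-0.238,0.175,1]

```text
clock: 9.65
eef_pos: [420.8, -128.1, 225.7]
tcp_rot: [[0.147, 0.982, 0.12], [0.748, -0.19, 0.636], [0.647, -0.004, -0.762]]
wrist_force: [0.6, -0.6, -0.1]
opening: 85.4
gripper_force: 0.0
```

Run:
```python
from h import *
s=manip.observe(); print(s["clock"],s["eef_pos"],s["q"])
R=tilt(40,1); print((R.T@s["tcp_rot"]).round(3))
g=C-25*u+[0,0,27]; t=g-155*R[:,2]; go(t,R)
```

```text
9.65 [ 420.80598921 -128.09830518  225.73496653] [  9.97698543  31.20701067  21.07933021 125.13363356 -59.10629641
  60.72528837  65.43195317]
[[ 1.     0.002  0.006]
 [-0.002  1.    -0.006]
 [-0.006  0.006  1.   ]]
turn [-0.35 -0.34  0.09] shift [0.0005 0.0027 0.1053] rows>= 2.1
```

Emit:
apply_moves:
  deltas:
    - [0,0,0,0,0.002,0.02,1]
    - [-0.3,-0.3,0,0.0005,0.0027,0.045,1]
    - [-0.3,-0.3,0,0.0005,0.0027,0.07,1]
    - [-0.3,-0.3,0,0.0005,0.0027,0.09,1]
    - [-0.3,-0.3,0,0.0005,0.0027,0.1,1]
    - [-0.3,-0.3,0,0.0005,0.0027,0.105,1]
    - [-0.3,-0.3,0,0.0005,0.0027,0.105,1]
    - [-0.3,-0.3,0,0.0005,0.0027,0.105,0]
    - [-0.3,-0.3,0,0.0005,0.0027,0.105,0]
    - [-0.3,-0.3,0,0.0005,0.0027,0.105,0]
  squeeze: 40

```text
clock: 10.65
eef_pos: [436.7, -63.1, 147.0]
tcp_rot: [[0.153, 0.98, 0.126], [0.752, -0.198, 0.629], [0.641, -0.002, -0.767]]
wrist_force: [-0.9, -0.9, 2.4]
opening: 50.4
gripper_force: 40.9
```

Run:
```python
from h import *
s=manip.observe(); print(s["clock"],s["eef_pos"],s["opening"],s["gripper_force"],s["wrist_force"])
R=tilt(40,1); R1=tilt(50,-1)  # final: fingers to -u and down, 50 deg from vertical
# stage lift then final
go([440,-60,330],tilt(0,1)); 
gf=np.array([450,-30,120.]); t=gf-155*R1[:,2]; print(t); go(t,R1,cmd=[440,-60,330],R0=tilt(0,1)); go(t,R1)
```

```text
10.65 [436.71637201 -63.05431364 146.95062504] 50.35229700069052 40.9485787153244 [-0.91060158 -0.92561293  2.39409469]
turn [-2.000e-02 -3.988e+01 -2.200e-01] shift [ 0.1202  0.0023 -0.1381] rows>= 4.6
[473.15107142  86.46769776 219.62079738]
turn [ -0.   -50.01  -0.  ] shift [0.1501 0.004  0.1104] rows>= 5.8
turn [ -0.12 -89.88  -0.21] shift [0.1646 0.0059 0.0428] rows>= 10.5
```

Emit:
apply_moves:
  deltas:
    - [0,0,0,0.025,0,-0.03,0]
    - [0,0,0,0.055,0,-0.066,0]
    - [0,-8,0,0.075,0,-0.09,0]
    - [0,-16,0,0.09,0.001,-0.11,0]
    - [0,-24,0,0.1,0.001,-0.125,0]
    - [0,-32,0,0.11,0.002,-0.135,0]
    - [0,-40,-0.2,0.12,0.002,-0.138,0]
    - [0,-48,-0.2,0.127,0.003,-0.12,0]
    - [0,-56,-0.2,0.135,0.003,-0.09,0]
    - [0,-64,-0.2,0.142,0.004,-0.06,0]

```text
clock: 11.65
eef_pos: [455.1, 6.5, 284.1]
tcp_rot: [[0.178, 0.981, -0.079], [0.894, -0.195, -0.404], [-0.411, 0.002, -0.911]]
wrist_force: [-0.1, 0.4, -2.1]
opening: 50.6
gripper_force: 42.7
```

Run:
```python
from h import *
s=manip.observe(); print(s["clock"],s["eef_pos"],s["opening"],s["gripper_force"],s["wrist_force"],s["q"])
R1=tilt(50,-1); print((R1.T@s["tcp_rot"]).round(3)); print(s["tcp_rot"][:,2])
t=np.array([450,-30,120.])-155*R1[:,2]; go(t,R1)
```

```text
11.65 [455.0602803    6.48575688 284.07531743] 50.57951907983433 42.71916747093201 [-0.12454447  0.42044911 -2.09532873] [-47.81455142  25.6851211   41.87565419 121.72527422   8.38940802
  46.97620904 -25.10099215]
[[ 0.901 -0.001  0.434]
 [ 0.     1.     0.002]
 [-0.434 -0.001  0.901]]
[-0.07864318 -0.40388199 -0.91142448]
turn [  0.09 -25.71  -0.04] shift [0.1012 0.0021 0.025 ] rows>= 3.0
```

Emit:
apply_moves:
  deltas:
    - [0,-5,0,0.02,0,0.005,0]
    - [0,-10,0,0.04,0.001,0.01,0]
    - [0,-15,0,0.06,0.001,0.015,0]
    - [0,-20,0,0.08,0.002,0.02,0]
    - [0.1,-25.7,0,0.1012,0.002,0.025,0]
    - [0.1,-25.7,0,0.1012,0.002,0.025,0]
    - [0.1,-25.7,0,0.1012,0.002,0.025,0]
    - [0.1,-25.7,0,0.1012,0.002,0.025,0]
    - [0.1,-25.7,0,0.1012,0.002,0.025,0]
    - [0.1,-25.7,0,0.1012,0.002,0.025,0]

```text
clock: 12.65
eef_pos: [472.6, 85.1, 220.1]
tcp_rot: [[0.126, 0.98, -0.152], [0.635, -0.197, -0.747], [-0.762, -0.003, -0.647]]
wrist_force: [-0.8, 0.7, -1.3]
opening: 50.6
gripper_force: 42.8
```

Run:
```python
from h import *
s=manip.observe(); print(s["clock"],s["eef_pos"],s["wrist_force"],s["q"])
R1=tilt(50,-1); print((R1.T@s["tcp_rot"]).round(3))
gp=s["eef_pos"]+155*s["tcp_rot"][:,2]; print("grasp",gp)
for c in ("scene","top"):
    p=manip.camera(c); X,v,uu=pts(p)
    m=(np.abs(X[:,0]-gp[0])<45)&(np.abs(X[:,1]-gp[1])<45)&(X[:,2]>20)&(X[:,2]<175)
    for r in manip.silhouettes("carton",p)[:2]:
        Y=pts(p,r["pixels"])[0]; print(c,r["p"],r["bbox"],np.percentile(Y,[3,50,97],axis=0).round())
    if c=="scene":
        u0,v0=int(uu[m].mean()),int(v[m].mean()); cv2.imwrite("pics/s5.png",cv2.resize(p["img"][v0-50:v0+50,u0-60:u0+60,::-1],None,fx=5,fy=5,interpolation=cv2.INTER_CUBIC))
```

```text
12.65 [472.62503087  85.08000711 220.13222086] [-0.76779739  0.71171499 -1.27614924] [-60.00648995  45.76588236  44.85603696 115.67242789  13.83774173
  56.80563261 -39.27800664]
[[ 1.     0.001  0.006]
 [-0.001  1.    -0.004]
 [-0.006  0.004  1.   ]]
grasp [449.02637531 -30.72519642 119.84633805]
scene 0.85 [261.7, 211.7, 281.5, 248.9] [[416. -62.  39.]
 [429. -53.  94.]
 [464. -24. 146.]]
top 0.53 [262.5, 222.5, 282.0, 250.1] [[419. -62.  -2.]
 [439. -46. 136.]
 [504.  -5. 155.]]
```

View pics/s5.png

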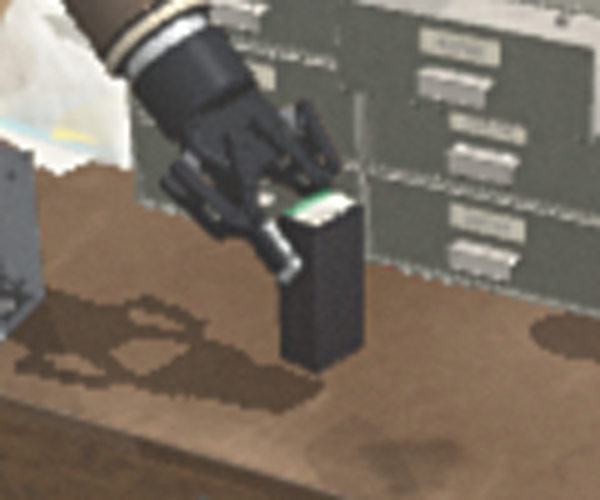

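The carton hangs upright in the gripper, at about (320,290) in the crop, with its lower end about 39 mm above the counter. I'll set it down.

Emit:
apply_moves:
  deltas:
    - [0,0,0,0.008,0,0.0065,0]
    - [0,0,0,0.015,0,0.013,0]
    - [0,0,0,0.021,0,0.018,0]
    - [0,0,0,0.0255,0,0.0215,0]
    - [0,0,0,0.0275,0,0.0235,0]
    - [0,0,0,0.028,0,0.024,0]
    - [0,0,0,0.0285,0,0.0243,0]
    - [0,0,0,0.029,0,0.0246,0]
    - [0,0,0,0.0293,0,0.0249,0]
    - [0,0,0,0.0293,0,0.0249,0]

```text
clock: 13.85
eef_pos: [472.0, 85.7, 183.0]
tcp_rot: [[0.123, 0.98, -0.155], [0.63, -0.197, -0.751], [-0.767, -0.005, -0.641]]
wrist_force: [-9.3, 17.4, 38.9]
opening: 50.4
gripper_force: 46.5
```

Emit:
apply_moves:
  deltas:
    - [0,0,0,-0.0006,0,-0.0005,0]
    - [0,0,0,-0.0011,0,-0.0009,0]
    - [0,0,0,-0.0011,0,-0.0009,0]
    - [0,0,0,-0.0011,0,-0.0009,0.7]
    - [0,0,0,-0.0011,0,-0.0009,0.9]
    - [0,0,0,-0.0011,0,-0.0009,1]
    - [0,0,0,-0.0011,0,-0.0009,1]
    - [0,0,0,-0.0011,0,-0.01,1]
    - [0,0,0,-0.0011,0,-0.035,1]
    - [0,0,0,-0.0011,0,-0.07,1]

```text
clock: 14.85
eef_pos: [482.6, 137.6, 227.2]
tcp_rot: [[0.123, 0.98, -0.154], [0.632, -0.197, -0.75], [-0.765, -0.005, -0.644]]
wrist_force: [0.5, 0.1, -0.3]
opening: 85.7
gripper_force: 0.0
```

Run:
```python
from h import *
s=manip.observe(); print(s["clock"],s["eef_pos"],s["wrist_force"])
for c in ("scene","wrist"):
    p=manip.camera(c)
    for r in manip.silhouettes("carton",p)[:2]:
        Y=pts(p,r["pixels"])[0]; print(c,r["p"],np.round(r["bbox"]),np.percentile(Y,[3,50,97],axis=0).round())
        T=Y[Y[:,2]>106]; print(" top",len(T),*rect(T),np.median(T[:,2])) if len(T)>15 else 0
# above carton, vertical, closing axis along thickness (u): candidates
g=np.array([449,-30.]); 
for yaw in (78.7,-101.3): go([449,-30,330],down(yaw))
```

```text
14.85 [482.5785924  137.60167368 227.20687109] [ 0.48755952  0.14702375 -0.34913809]
scene 0.59 [261. 222. 282. 256.] [[415. -62.   3.]
 [427. -51.  63.]
 [463. -20. 110.]]
 top 76 [438.6 -41.9] [36.8 48.9] 89.0 108.97272700783515
wrist 0.81 [230. 128. 310. 279.] [[426. -39.   5.]
 [449. -22.  69.]
 [472. -17. 112.]]
 top 1377 [445.8 -38.3] [37.2 50.6] 79.7 110.44618207153023
turn [-38.91  38.74 -83.61] shift [-0.1896 -0.0012  0.0648] rows>= 11.6
turn [38.78 38.95 83.96] shift [-0.1896 -0.0012  0.0648] rows>= 11.7
```

Emit:
apply_moves:
  deltas:
    - [0,0,0,-0.035,0,-0.03,1]
    - [0,0,0,-0.07,0,-0.06,1]
    - [-3,3,-6.5,-0.095,0,-0.06,1]
    - [-6,6,-13,-0.11,0,-0.05,1]
    - [-9,9,-19.5,-0.12,0,-0.035,1]
    - [-12,12,-26,-0.13,0,-0.02,1]
    - [-15,15,-32.5,-0.14,0,-0.005,1]
    - [-18,18,-39,-0.15,0,0.01,1]
    - [-21,21,-45.5,-0.16,0,0.025,1]
    - [-24,24,-52,-0.17,0,0.04,1]

```text
clock: 16.05
eef_pos: [454.8, -1.2, 330.3]
tcp_rot: [[-0.714, 0.693, 0.101], [0.631, 0.699, -0.335], [-0.303, -0.175, -0.937]]
wrist_force: [-0.1, 0.1, -0.4]
opening: 85.2
gripper_force: 0.0
```

Run:
```python
from h import *
s=manip.observe(); print(s["clock"],s["eef_pos"],s["wrist_force"],s["q"])
go([445.8,-38.3,320],down(79.7))
```

```text
16.05 [454.84014802  -1.19591055 330.30633965] [-0.11679002  0.07561122 -0.40520344] [-42.10488324  14.87350463  32.82039253 123.07973902  18.17585309
  43.42325738  23.36351911]
turn [-15.08  14.32 -32.49] shift [-0.0138 -0.0304  0.0212] rows>= 4.5
```

Emit:
apply_moves:
  deltas:
    - [-3,2.9,-6.5,-0.003,-0.006,0.004,1]
    - [-6,5.7,-13,-0.006,-0.012,0.008,1]
    - [-9,8.6,-19.5,-0.008,-0.018,0.013,1]
    - [-12,11.5,-26,-0.011,-0.024,0.017,1]
    - [-15.1,14.3,-32.5,-0.0138,-0.0304,0.0212,1]
    - [-15.1,14.3,-32.5,-0.0138,-0.0304,0.0212,1]
    - [-15.1,14.3,-32.5,-0.0138,-0.0304,0.0212,1]
    - [-15.1,14.3,-32.5,-0.0138,-0.0304,0.0212,1]
    - [-15.1,14.3,-32.5,-0.0138,-0.0304,0.0212,1]
    - [-15.1,14.3,-32.5,-0.0138,-0.0304,0.0212,1]

```text
clock: 17.05
eef_pos: [446.8, -36.1, 320.5]
tcp_rot: [[-0.983, 0.182, 0.003], [0.182, 0.983, -0.002], [-0.003, -0.002, -1.0]]
wrist_force: [-0.0, 0.2, 0.2]
opening: 85.3
gripper_force: 0.0
```

Run:
```python
from h import *
s=manip.observe(); print(s["clock"],s["eef_pos"],s["tcp_rot"].round(3))
p=manip.camera("wrist")
for r in manip.silhouettes("carton",p)[:2]:
    Y=pts(p,r["pixels"])[0]; T=Y[Y[:,2]>106]; print(" top",len(T),*rect(T),np.median(T[:,2])) if len(T)>15 else 0
c,wh,a=rect(T); a=a if wh[0]<wh[1] else a-90
print(a); go([c[0],c[1],94+155],down(a%180))
```

```text
17.05 [446.75036051 -36.14654386 320.50473155] [[-0.983  0.182  0.003]
 [ 0.182  0.983 -0.002]
 [-0.003 -0.002 -1.   ]]
 top 4107 [445.9 -39.1] [35.3 51.4] 79.0 111.00179748127974
79.0
turn [-0.08  0.18  0.51] shift [ 0.0006 -0.0027  0.0715] rows>= 1.4
```

Emit:
apply_moves:
  deltas:
    - [0,0,0.5,0.0005,-0.0027,0.02,1]
    - [-0.1,0.2,0.5,0.0005,-0.0027,0.04,1]
    - [-0.1,0.2,0.5,0.0005,-0.0027,0.06,1]
    - [-0.1,0.2,0.5,0.0005,-0.0027,0.0715,1]
    - [-0.1,0.2,0.5,0.0005,-0.0027,0.0715,1]
    - [-0.1,0.2,0.5,0.0005,-0.0027,0.0715,0]
    - [-0.1,0.2,0.5,0.0005,-0.0027,0.0715,0]
    - [-0.1,0.2,0.5,0.0005,-0.0027,0.0715,0]
    - [-0.1,0.2,0.5,0.0005,-0.0027,0.0715,0]
    - [-0.1,0.2,0.5,0.0005,-0.0027,0.0715,0]
  squeeze: 30

```text
clock: 18.15
eef_pos: [446.2, -39.7, 249.7]
tcp_rot: [[-0.982, 0.191, 0.001], [0.191, 0.982, 0.001], [-0.001, 0.001, -1.0]]
wrist_force: [-0.6, 0.1, 7.1]
opening: 34.8
gripper_force: 30.3
```

Run:
```python
from h import *
s=manip.observe(); print(s["clock"],s["eef_pos"],s["opening"],s["gripper_force"],s["wrist_force"])
# lift & go to standoff before the rack, carton bottom > 170; then view rack
go([440,160,420],down(99))
```

```text
18.15 [446.22317446 -39.70452965 249.72477857] 34.790564955023605 30.261570811271667 [-0.60193409  0.05028781  7.12293106]
turn [  0.06   0.04 -20.02] shift [ 0.0442  0.195  -0.1701] rows>= 5.3
```

Emit:
apply_moves:
  deltas:
    - [0,0,0,0,0,-0.03,0]
    - [0,0,0,0,0,-0.065,0]
    - [0,0,-2,0.002,0.01,-0.1,0]
    - [0,0,-5,0.008,0.04,-0.13,0]
    - [0,0,-8,0.016,0.07,-0.15,0]
    - [0,0,-11,0.025,0.11,-0.17,0]
    - [0,0,-14,0.034,0.15,-0.17,0]
    - [0,0,-17,0.04,0.18,-0.17,0]
    - [0,0,-20,0.044,0.195,-0.17,0]
    - [0,0,-20,0.044,0.195,-0.17,0]

```text
clock: 19.15
eef_pos: [439.6, 161.9, 419.0]
tcp_rot: [[-0.987, -0.161, -0.001], [-0.161, 0.987, 0.001], [0.001, 0.001, -1.0]]
wrist_force: [-0.3, -0.3, -1.9]
opening: 34.5
gripper_force: 31.1
```

Run:
```python
from h import *
import glob
s=manip.observe(); print(s["clock"],s["eef_pos"],s["opening"],s["wrist_force"],s["tcp_rot"].round(3))
p=look(["rack","stock_a","bookend","carton"],"w6",((80,98),(98,112),(112,119),(119,135)))
for n in ("rack","bookend"):
    for f in glob.glob(f"w6_{n}*"):
        X=np.load(f)
        for yaw in (8.5,9.3,10):
            e=np.array([np.cos(np.radians(yaw)),np.sin(np.radians(yaw))]); nn=np.array([-e[1],e[0]])
            B=X[(X[:,2]>117)&(X[:,2]<126)][:,:2]@np.c_[e,nn]
            if len(B)>50: print(f,yaw,"back top x",np.percentile(B[:,0],[2,10,50,90,98]).round(1),"y",np.percentile(B[:,1],[1,99]).round(1))
```

```text
19.15 [439.59610612 161.93150958 418.96233766] 34.47094899726472 [-0.31651935 -0.30882526 -1.86937358] [[-0.987 -0.161 -0.001]
 [-0.161  0.987  0.001]
 [ 0.001  0.001 -1.   ]]
rack 0.38 [233. 182. 322. 348.]
stock_a 0.94 [426. 164. 527. 235.]
    80 98 728 [411.5 364.6] [33.4 66.7] 69.6 z 89.2
    98 112 2485 [416.3 377.3] [55.5 41.6] 9.4 z 104.7
stock_a 0.88 [479. 255. 559. 343.]
    80 98 719 [521.8 483. ] [ 8.5 55. ] 64.8 z 88.3
    98 112 556 [536.3 494.4] [39.6 38. ] 64.7 z 100.2
stock_a 0.78 [470. 162. 560. 235.]
    80 98 141 [382.9 414.8] [ 0.7 39.8] 9.4 z 90.2
    98 112 2086 [410.2 416.7] [59.  41.2] 12.7 z 104.7
bookend 0.55 [314. 163. 372. 245.]
    80 98 269 [440.1 242.7] [62.3 18.1] 25.0 z 89.3
    98 112 232 [438.7 241.8] [60.4 11.5] 17.4 z 105.4
    112 119 121 [438.4 241.2] [59.8  9. ] 15.7 z 115.5
    119 135 524 [436.  241.1] [59.5  6.5] 8.8 z 128.4
carton 0.9 [234. 182. 318. 354.]
w6_bookend_0.55.npy 8.5 back top x [440.  443.1 465.3 487.1 492.2] y [171.2 172.7]
w6_bookend_0.55.npy 9.3 back top x [442.3 445.4 467.7 489.4 494.5] y [164.5 166.3]
w6_bookend_0.55.npy 10 back top x [444.3 447.4 469.7 491.4 496.5] y [158.5 160.8]
```

View pics/w6.png

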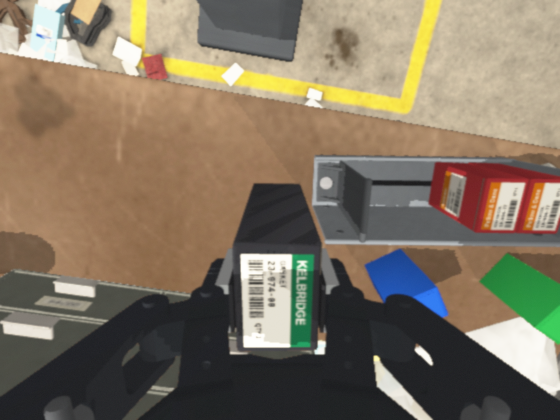

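The rack spans (315–560, 155–245). Its bookend is at (343,200) and the red stock boxes start at (440,195), with the gap between them free. The carton is held upright, so I'll move over the gap.

Emit:
apply_moves:
  deltas:
    - [0,0,0.1,-0.002,0.02,0,0]
    - [0,0,0.2,-0.003,0.045,0,0]
    - [0,0,0.3,-0.005,0.075,0,0]
    - [0,0,0.4,-0.007,0.105,0,0]
    - [0,0,0.5,-0.009,0.13,0,0]
    - [0,0,0.5,-0.0106,0.1477,0,0]
    - [0,0,0.5,-0.0106,0.1477,0.01,0]
    - [0,0,0.5,-0.0106,0.1477,0.02,0]
    - [0,0,0.5,-0.0106,0.1477,0.03,0]
    - [0,0,0.5,-0.0106,0.1477,0.03,0]

```text
clock: 20.4
eef_pos: [427.4, 306.0, 387.4]
tcp_rot: [[-0.989, -0.146, -0.003], [-0.146, 0.989, -0.002], [0.003, -0.001, -1.0]]
wrist_force: [-0.3, -0.3, -1.2]
opening: 34.6
gripper_force: 31.0
```

Run:
```python
from h import *
s=manip.observe(); print(s["clock"],s["eef_pos"],s["opening"],s["wrist_force"],s["tcp_rot"].round(4),s["q"])
p=manip.camera("wrist")
for r in manip.silhouettes("stock_a",p)[:3]:
    Y=pts(p,r["pixels"])[0]; T=Y[(Y[:,2]>100)&(Y[:,2]<110)]; print(r["p"],len(T),*rect(T) if len(T)>20 else "",np.median(T[:,2]))
X,v,uu=pts(p); e=np.array([.988,.153]); n=np.array([-.153,.988])
q=np.c_[X[:,:2]@np.c_[e,n]-[468.7,270.6],X[:,2]]
B=q[(q[:,2]>118)&(q[:,2]<126)&(abs(q[:,1])<100)&(q[:,0]>20)&(q[:,0]<45)]; print("back panel top",len(B),np.percentile(B,[2,50,98],axis=0).round(1))
L=q[(q[:,2]>20)&(q[:,2]<28)&(abs(q[:,1])<100)&(q[:,0]>-45)&(q[:,0]<-20)]; print("lip",len(L),np.percentile(L,[2,50,98],axis=0).round(1))
for a in range(-80,20,20):
    b=B[(B[:,1]>a)&(B[:,1]<a+20)]; l=L[(L[:,1]>a)&(L[:,1]<a+20)]
    print(a,len(b),np.median(b[:,0]).round(1),len(l),np.median(l[:,0]).round(1))
go([426.3,309.4,254.5],down(98.8))
```

```text
20.4 [427.41585045 306.02533317 387.44281529] 34.621573079058685 [-0.3077779  -0.27374556 -1.17962384] [[-0.9893 -0.1457 -0.0028]
 [-0.1457  0.9893 -0.0019]
 [ 0.003  -0.0014 -1.    ]] [-44.80165828  16.62653338   4.29388604 105.46258967  -1.47275572
  58.15431793  58.47268465]
0.96 2978 [410. 418.] [55.7 42.5] 8.5 104.91392209597544
0.76 2958 [416.2 378.1] [55.6 41.5] 8.8 105.03390807429511
0.69 636 [515.9 505.5] [39.1 24.9] 63.2 100.85577092313251
back panel top 889 [[ 29.4 -96.7 118.9]
 [ 31.5  38.3 121.1]
 [ 34.5  97.2 122.7]]
lip 837 [[-34.9 -96.8  20.9]
 [-32.6  10.5  23.1]
 [-26.8  96.6  25.3]]
-80 57 30.7 74 -33.7
-60 0 nan 76 -33.1
-40 0 nan 71 -33.3
-20 0 nan 76 -32.8
0 116 31.4 79 -32.2
turn [ 0.01 -0.06 -0.39] shift [0.0009 0.0028 0.1345] rows>= 2.7
  return _methods._mean(a, axis=axis, dtype=dtype,
  ret = ret.dtype.type(ret / rcount)
```

Emit:
apply_moves:
  deltas:
    - [0,0,0,0,0,0.003,0]
    - [0,0,0,0,0,0.006,0]
    - [0,0,0,0,0,0.008,0]
    - [0,0,0,0,0,0.008,0]
    - [0,0,0,0,0,0.008,0]
    - [0,0,0,0,0,0.008,0]
    - [0,0,0,0,0,0.008,0]
    - [0,0,0,0,0,0.008,0]
    - [0,0,0,0,0,0.008,0]
    - [0,0,0,0,0,0.008,0]

```text
clock: 21.5
eef_pos: [427.5, 307.6, 381.3]
tcp_rot: [[-0.989, -0.147, -0.0], [-0.147, 0.989, 0.001], [0.0, 0.001, -1.0]]
wrist_force: [0.7, 0.4, -1.1]
opening: 34.6
gripper_force: 31.1
```

Run:
```python
from h import *
s=manip.observe(); print(s["clock"],s["eef_pos"],s["tcp_rot"].round(4))
go([426.0,309.4,254.5],down(98.8))
```

```text
21.5 [427.50031289 307.60366782 381.30598157] [[-9.891e-01 -1.475e-01 -5.000e-04]
 [-1.475e-01  9.891e-01  8.000e-04]
 [ 4.000e-04  8.000e-04 -1.000e+00]]
turn [ 0.05 -0.02 -0.32] shift [0.0012 0.0019 0.1268] rows>= 2.5
```

Emit:
apply_moves:
  deltas:
    - [0,0,-0.3,0.0012,0.0015,0.008,0]
    - [0,0,-0.3,0.0012,0.0015,0.022,0]
    - [0,0,-0.3,0.0012,0.0015,0.038,0]
    - [0,0,-0.3,0.0012,0.0015,0.054,0]
    - [0,0,-0.3,0.0012,0.0015,0.07,0]
    - [0,0,-0.3,0.0012,0.0015,0.086,0]
    - [0,0,-0.3,0.0012,0.0015,0.1,0]
    - [0,0,-0.3,0.0012,0.0015,0.112,0]
    - [0,0,-0.3,0.0012,0.0015,0.12,0]
    - [0,0,-0.3,0.0012,0.0015,0.123,0]

```text
clock: 22.5
eef_pos: [425.8, 308.9, 257.4]
tcp_rot: [[-0.988, -0.153, -0.001], [-0.153, 0.988, -0.0], [0.001, 0.0, -1.0]]
wrist_force: [0.1, 1.0, -1.5]
opening: 34.4
gripper_force: 31.1
```

Emit:
apply_moves:
  deltas:
    - [0,0,0,0,0,0.001,0]
    - [0,0,0,0,0,0.002,0]
    - [0,0,0,0,0,0.003,0]
    - [0,0,0,0,0,0.0035,0]
    - [0,0,0,0,0,0.0035,0]
    - [0,0,0,0,0,0.0035,0]
    - [0,0,0,0,0,0.0035,0]
    - [0,0,0,0,0,0.0035,0]
    - [0,0,0,0,0,0.0035,0]
    - [0,0,0,0,0,0.0035,0]

```text
clock: 23.5
eef_pos: [426.0, 309.0, 254.8]
tcp_rot: [[-0.988, -0.153, -0.0], [-0.153, 0.988, 0.001], [0.0, 0.001, -1.0]]
wrist_force: [-0.3, -0.6, -1.4]
opening: 34.8
gripper_force: 31.1
```

Still no contact, so I'll go 1 mm lower, release with a partial opening, and lift off.

Emit:
apply_moves:
  deltas:
    - [0,0,0,0,0,0.0005,0]
    - [0,0,0,0,0,0.001,0]
    - [0,0,0,0,0,0.001,0]
    - [0,0,0,0,0,0.001,0.6]
    - [0,0,0,0,0,0.001,0.6]
    - [0,0,0,0,0,0.001,0.6]
    - [0,0,0,0,0,-0.005,0.6]
    - [0,0,0,0,0,-0.03,0.6]
    - [0,0,0,0,0,-0.07,0.6]
    - [0,0,0,0,0,-0.11,0.6]

```text
clock: 24.5
eef_pos: [425.9, 308.7, 366.2]
tcp_rot: [[-0.988, -0.153, -0.001], [-0.153, 0.988, 0.0], [0.001, 0.0, -1.0]]
wrist_force: [1.0, 1.3, -0.9]
opening: 51.3
gripper_force: 0.0
```

Run:
```python
from h import *
s=manip.observe(); print(s["clock"],s["eef_pos"],s["opening"])
p=manip.camera("wrist"); e=np.array([.988,.153]); n=np.array([-.153,.988]); O=[468.4,270.6]
for nm in ("carton","bookend"):
  for r in manip.silhouettes(nm,p)[:2]:
    Y=pts(p,r["pixels"])[0]; T=Y[(Y[:,2]>100)]; 
    if len(T)<30: continue
    c,wh,a=rect(T[T[:,2]>np.percentile(T[:,2],90)-5]); print(nm,r["p"],c,wh,a,"rack",(np.array([c@e,c@n])-O).round(1),np.percentile(T[:,2],[5,50,95]).round(1))
# push start: closed fingers, outside bookend (rack y = -96-4-45), tip z ~ 95 
for ry in (-150,):
    xy=468.4*e+(270.6+ry)*n; print(xy); go([*xy,100+165],down(98.8)); go([*xy,380],down(98.8))
```

```text
24.5 [425.85875966 308.66915484 366.20745019] 51.339068909896476
carton 0.85 [425.8 309. ] [51.2 35.2] 7.8 rack [ -0.4 -30.5] [110.3 114.9 116.2]
bookend 0.57 [436.1 241.8] [59.8  6.8] 9.0 rack [ -0.5 -98.4] [102.5 127.2 130. ]
[444.3274 190.818 ]
turn [ 0.24  0.27 -0.02] shift [ 0.0012 -0.1203  0.1023] rows>= 3.2
turn [ 0.24  0.27 -0.02] shift [ 0.0007 -0.1198 -0.0127] rows>= 2.4
```

Emit:
apply_moves:
  deltas:
    - [0,0,0,0,-0.035,0,0]
    - [0,0,0,0,-0.075,0,0]
    - [0.2,0.2,0,0.001,-0.105,0,0]
    - [0.2,0.2,0,0.001,-0.12,0,0]
    - [0.2,0.2,0,0.001,-0.12,0.03,0]
    - [0.2,0.2,0,0.001,-0.12,0.06,0]
    - [0.2,0.2,0,0.001,-0.12,0.085,0]
    - [0.2,0.2,0,0.001,-0.12,0.098,0]
    - [0.2,0.2,0,0.001,-0.12,0.098,0]
    - [0.2,0.2,0,0.001,-0.12,0.098,0]
  squeeze: 30

```text
clock: 25.65
eef_pos: [443.2, 190.1, 266.5]
tcp_rot: [[-0.988, -0.153, -0.004], [-0.153, 0.988, -0.004], [0.005, -0.003, -1.0]]
wrist_force: [0.3, 0.9, 0.5]
opening: 0.1
gripper_force: 0.0
```

```bash
cat >> h.py <<'E'
def rk():
    s=manip.observe(); e=np.array([.988,.153]); n=np.array([-.153,.988]); q=s["eef_pos"][:2]
    print(round(s["clock"],2),"rack xy",(q@e-468.4).round(1),(q@n-270.6).round(1),s["eef_pos"].round(1),"F along y",(np.array(s["wrist_force"][:2])@n).round(2))
E
python3 -c "
from h import *
rk()"
```

```text
25.65 rack xy -1.4 -150.6 [443.2 190.1 266.5] F along y 0.81
```

Emit:
apply_moves:
  deltas:
    - [0,0,0,0,0.008,0,0]
    - [0,0,0,0,0.016,0,0]
    - [0,0,0,0,0.023,0,0]
    - [0,0,0,0,0.029,0,0]
    - [0,0,0,0,0.034,0,0]
    - [0,0,0,0,0.039,0,0]
    - [0,0,0,0,0.044,0,0]
    - [0,0,0,0,0.049,0,0]
    - [0,0,0,0,0.054,0,0]
    - [0,0,0,0,0.059,0,0]

```text
clock: 26.65
eef_pos: [434.4, 248.9, 266.6]
tcp_rot: [[-0.988, -0.152, -0.003], [-0.152, 0.988, -0.003], [0.004, -0.003, -1.0]]
wrist_force: [0.7, -3.3, 1.7]
opening: 0.1
gripper_force: 1.2
```

```bash
cat >> h.py <<'E'
def be():
    rk(); e=np.array([.988,.153]); n=np.array([-.153,.988]); O=[468.4,270.6]
    p=manip.camera("wrist")
    X,v,uu=pts(p); q=np.c_[X[:,:2]@np.c_[e,n]-O,X[:,2]]
    for nm in ("carton","stock_a","bookend"):
        for r in manip.silhouettes(nm,p)[:2]:
            Y=pts(p,r["pixels"])[0]; T=Y[(Y[:,2]>100)&(Y[:,2]<135)]
            if len(T)<30: continue
            T=T[T[:,2]>np.percentile(T[:,2],95)-4]; c,wh,a=rect(T); print(nm,round(r["p"],2),wh,a,"rack",(np.array([c@e,c@n])-O).round(1),np.percentile(T[:,2],[5,50,95]).round(1))
    return p
E
python3 -c "
from h import *
be()"
```

```text
26.65 rack xy -1.2 -91.2 [434.4 248.9 266.6] F along y -3.4
carton 0.98 [50.2 35.3] 9.1 rack [ -1.4 -30.6] [112.8 114.9 116. ]
carton 0.23 [26.2  6.6] 7.9 rack [-17.3 -74.3] [126.8 128.9 130. ]
bookend 0.62 [26.   6.6] 7.9 rack [-17.4 -74.4] [126.8 128.9 130. ]
```

Emit:
apply_moves:
  deltas:
    - [0,0,0,0,0.004,0,0]
    - [0,0,0,0,0.008,0,0]
    - [0,0,0,0,0.012,0,0]
    - [0,0,0,0,0.016,0,0]
    - [0,0,0,0,0.019,0,0]
    - [0,0,0,0,0.022,0,0]
    - [0,0,0,0,0.025,0,0]
    - [0,0,0,0,0.028,0,0]
    - [0,0,0,0,0.031,0,0]
    - [0,0,0,0,0.034,0,0]

```text
clock: 27.85
eef_pos: [429.2, 282.2, 266.4]
tcp_rot: [[-0.988, -0.152, -0.003], [-0.152, 0.988, -0.004], [0.004, -0.003, -1.0]]
wrist_force: [0.7, -3.7, -0.1]
opening: -0.1
gripper_force: 1.8
```

```bash
python3 -c "
from h import *
be()"
```

```text
27.85 rack xy -1.2 -57.5 [429.2 282.2 266.4] F along y -3.74
carton 0.71 [36.9 34.6] 8.0 rack [ -7.7 -20.9] [113.1 115.  116.1]
carton 0.22 [56.4 64.9] 8.8 rack [ 1.1 28.4] [103.2 105.  106.1]
stock_a 0.79 [56.4 66.1] 8.8 rack [ 1.1 27.9] [103.2 105.  106.1]
bookend 0.6 [26.1  6.5] 9.0 rack [-17.3 -40.7] [126.9 128.8 130. ]
```

Emit:
apply_moves:
  deltas:
    - [0,0,0,0,0.002,0,0]
    - [0,0,0,0,0.004,0,0]
    - [0,0,0,0,0.006,0,0]
    - [0,0,0,0,0.008,0,0]
    - [0,0,0,0,0.01,0,0]
    - [0,0,0,0,0.012,0,0]
    - [0,0,0,0,0.0135,0,0]
    - [0,0,0,0,0.015,0,0]
    - [0,0,0,0,0.016,0,0]
    - [0,0,0,0,0.017,0,0]

```text
clock: 29.05
eef_pos: [426.6, 299.1, 266.4]
tcp_rot: [[-0.988, -0.153, -0.003], [-0.153, 0.988, -0.003], [0.004, -0.003, -1.0]]
wrist_force: [1.1, -4.3, 1.7]
opening: 0.2
gripper_force: 2.2
```

```bash
python3 -c "
from h import *
be()"
```

```text
29.05 rack xy -1.2 -40.4 [426.6 299.1 266.4] F along y -4.45
carton 0.65 [38.5 33.6] 10.2 rack [-7.2 -3.6] [113.1 115.  116.1]
stock_a 0.64 [56.6 40.5] 8.2 rack [ 0.8 39.3] [103.3 105.  106.1]
bookend 0.61 [26.   6.5] 8.5 rack [-17.  -23.5] [126.8 128.8 130. ]
```

Emit:
apply_moves:
  deltas:
    - [0,0,0,0,0.0003,0,0]
    - [0,0,0,0,0.0006,0,0]
    - [0,0,0,0,0.0009,0,0]
    - [0,0,0,0,0.0012,0,0]
    - [0,0,0,0,0.0014,0,0]
    - [0,0,0,0,0.0016,0,0]
    - [0,0,0,0,0.0018,0,0]
    - [0,0,0,0,0.002,0,0]
    - [0,0,0,0,0.002,0,0]
    - [0,0,0,0,0.002,0,0]

```text
clock: 30.25
eef_pos: [426.3, 301.0, 266.4]
tcp_rot: [[-0.988, -0.153, -0.003], [-0.153, 0.988, -0.003], [0.004, -0.003, -1.0]]
wrist_force: [1.0, -3.8, 1.4]
opening: 0.0
gripper_force: 2.1
```

Emit:
apply_moves:
  deltas:
    - [0,0,0,0,0.0002,0,0]
    - [0,0,0,0,0.0004,0,0]
    - [0,0,0,0,0.0006,0,0]
    - [0,0,0,0,0.0008,0,0]
    - [0,0,0,0,0.001,0,0]
    - [0,0,0,0,0.0012,0,0]
    - [0,0,0,0,0.0013,0,0]
    - [0,0,0,0,0.0014,0,0]
    - [0,0,0,0,0.0015,0,0]
    - [0,0,0,0,0.0015,0,0]

```text
clock: 31.25
eef_pos: [426.0, 302.5, 266.4]
tcp_rot: [[-0.988, -0.153, -0.003], [-0.153, 0.988, -0.003], [0.004, -0.003, -1.0]]
wrist_force: [1.1, -3.8, 1.5]
opening: 0.0
gripper_force: 2.1
```

```bash
python3 -c "
from h import *
be()"
```

```text
31.25 rack xy -1.2 -37.0 [426.  302.5 266.4] F along y -3.97
carton 0.9 [39.8 34.4] 9.7 rack [-9.4 -0.5] [113.1 115.  116.1]
stock_a 0.72 [56.8 44.3] 10.1 rack [ 1.1 38.3] [103.4 105.1 106.2]
bookend 0.65 [26.2  6.5] 7.6 rack [-17.3 -20.2] [127.  128.9 130.2]
```

Emit:
apply_moves:
  deltas:
    - [0,0,0,0,0.0002,0,0]
    - [0,0,0,0,0.0004,0,0]
    - [0,0,0,0,0.0006,0,0]
    - [0,0,0,0,0.0007,0,0]
    - [0,0,0,0,0.0008,0,0]
    - [0,0,0,0,0.0009,0,0]
    - [0,0,0,0,0.001,0,0]
    - [0,0,0,0,0.0011,0,0]
    - [0,0,0,0,0.0012,0,0]
    - [0,0,0,0,0.0012,0,0]

```text
clock: 32.45
eef_pos: [425.9, 303.6, 266.4]
tcp_rot: [[-0.988, -0.153, -0.003], [-0.153, 0.988, -0.003], [0.004, -0.003, -1.0]]
wrist_force: [1.6, -3.7, 3.2]
opening: -0.3
gripper_force: 2.1
```

Emit:
apply_moves:
  deltas:
    - [0,0,0,0,0.0001,0,0]
    - [0,0,0,0,0.0002,0,0]
    - [0,0,0,0,0.0003,0,0]
    - [0,0,0,0,0.0004,0,0]
    - [0,0,0,0,0.0005,0,0]
    - [0,0,0,0,0.0006,0,0]
    - [0,0,0,0,0.0007,0,0]
    - [0,0,0,0,0.0008,0,0]
    - [0,0,0,0,0.0009,0,0]
    - [0,0,0,0,0.001,0,0]

```text
clock: 33.45
eef_pos: [425.7, 304.6, 266.4]
tcp_rot: [[-0.988, -0.153, -0.003], [-0.153, 0.988, -0.003], [0.004, -0.003, -1.0]]
wrist_force: [0.5, -3.4, 2.3]
opening: 0.0
gripper_force: 2.0
```

```bash
python3 -c "
from h import *
p=be(); save(p,'w9')"
```

```text
33.45 rack xy -1.2 -34.8 [425.7 304.6 266.4] F along y -3.41
carton 0.64 [40.9 35.4] 9.1 rack [-9.4  1. ] [113.  115.  116.1]
stock_a 0.96 [56.7 41.4] 9.6 rack [ 1.1 39. ] [103.5 105.1 106.2]
bookend 0.56 [26.2  6.5] 8.7 rack [-16.9 -17.9] [126.9 128.8 130.1]
```

View pics/w9.png

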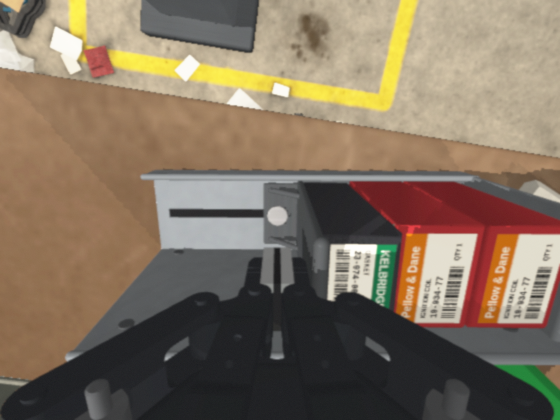

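The view shows the carton at (345,240) standing flush between the bookend at (310,250) and the red boxes at (420,260). I'll make one more slow push to feel the stop.

Emit:
apply_moves:
  deltas:
    - [0,0,0,0,0.0001,0,0]
    - [0,0,0,0,0.0002,0,0]
    - [0,0,0,0,0.0003,0,0]
    - [0,0,0,0,0.0004,0,0]
    - [0,0,0,0,0.0005,0,0]
    - [0,0,0,0,0.0006,0,0]
    - [0,0,0,0,0.0006,0,0]
    - [0,0,0,0,0.0007,0,0]
    - [0,0,0,0,0.0008,0,0]
    - [0,0,0,0,0.0008,0,0]

```text
clock: 34.65
eef_pos: [425.7, 305.1, 266.4]
tcp_rot: [[-0.988, -0.152, -0.003], [-0.152, 0.988, -0.004], [0.004, -0.003, -1.0]]
wrist_force: [1.8, -5.4, 3.2]
opening: 0.1
gripper_force: 2.7
```

The force is rising and the motion has stopped, so the row is closed. I'll back off and lift away.

Emit:
apply_moves:
  deltas:
    - [0,0,0,0,-0.005,0,0]
    - [0,0,0,0,-0.02,0,0]
    - [0,0,0,0,-0.045,0,0]
    - [0,0,0,0,-0.06,-0.01,0]
    - [0,0,0,0,-0.06,-0.05,0]
    - [0,0,0,0,-0.06,-0.09,0]
    - [0,0,0,0,-0.06,-0.13,0]
    - [0,0,0,0,-0.06,-0.14,0]
    - [0,0,0,0,-0.06,-0.14,0]
    - [0,0,0,0,-0.06,-0.14,0]

```text
clock: 35.65
eef_pos: [434.8, 246.1, 405.9]
tcp_rot: [[-0.988, -0.153, -0.004], [-0.153, 0.988, -0.004], [0.005, -0.003, -1.0]]
wrist_force: [-0.1, 0.8, -0.0]
opening: 0.2
gripper_force: 0.0
```

Run:
```python
from h import *
be()
p=manip.camera("scene")
for nm in ("carburettor","spray_can","tape_measure"):
    for r in manip.silhouettes(nm,p)[:1]:
        Y=pts(p,r["pixels"])[0]; print(nm,round(r["p"],2),np.percentile(Y,[3,50,97],axis=0).round())
```

```text
35.65 rack xy -1.1 -94.0 [434.8 246.1 405.9] F along y 0.77
carton 0.98 [51.1 32.9] 12.1 rack [-1.   2.4] [113.2 115.  116.2]
stock_a 0.81 [39.  54.3] 64.8 rack [130.3 140.9] [100.1 100.9 101.9]
stock_a 0.58 [57.2 43.8] 8.7 rack [ 1.5 79.5] [103.  104.9 106.2]
bookend 0.6 [58.7  6.7] 8.1 rack [ -0.2 -17.9] [126.8 128.7 130. ]
carburettor 0.94 [[ 457. -398.   10.]
 [ 476. -369.   58.]
 [ 525. -336.   72.]]
spray_can 0.63 [[ 582. -315.   14.]
 [ 595. -290.  112.]
 [ 629. -257.  187.]]
tape_measure 0.82 [[ 384. -529.    1.]
 [ 403. -496.   35.]
 [ 431. -463.   59.]]
```

```bash
python3 -c "
from h import *
print(manip.finish_job())"
```

```text
the job is handed in; nothing more can be done
None
```

I handed in the job at about 36 s: the carburettor is in the red bin, the carton stands in the rack beside the red boxes, the bookend closes the row without squeezing it, and the spray can and tape measure weren't moved. The hand-in returned no verdict; this is from my last camera check.

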